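# Make up the gel kit and the solution kit for the diffusion tester

### The job

Make up the two kits for the next diffusion run. The gel kit goes in the three-compartment tray: the wide donor chamber in the large square compartment, the gel jar in the narrow compartment beside it and the ointment spatula lying flat in the long compartment. The solution kit goes in the two-compartment tray: the tall donor chamber in the large compartment and the capped vial upright in the narrow one; stand all the glassware upright on the tray floors, do not drop or knock it over, and leave the vial rack, reagent bottle and beaker where they are.

Things in the scene. Friction and masses are not known exactly. Their poses are not given: they have to be found in the camera images.
- wide_donor_mid (a point): Wide, low glass donor chamber: clear tube open at both ends, 46 mm tall, barrel 44 mm outside diameter, with a flange 50 mm across and 5 mm high at its foot; 60 g. Stands upright on the bench. Point: on its axis, half-way up (23 mm); z is its axis, up. It may be gripped on the barrel above the flange.
- tall_donor_mid (a point): Tall, narrow glass donor chamber: clear tube open at both ends, 64 mm tall, barrel 28 mm outside diameter, with a flange 36 mm across and 5 mm high at its foot; 50 g. Stands upright on the bench. Point: on its axis, half-way up (32 mm); z is its axis, up.
- gel_jar_mid (a point): Gel jar: low amber glass jar with a ribbed white screw lid, 42 mm tall; glass 38 mm in diameter for the lower 28 mm, lid 40 mm in diameter above; 90 g. Stands upright. Point: on its axis, half-way up (21 mm); z is its axis, up.
- vial_mid (a point): Clear glass vial with an aluminium crimp cap, 75 mm tall; body 23 mm in diameter for the lower 54 mm, then a neck and a cap 20 mm in diameter; 30 g. Stands upright. Point: on its axis, half-way up (37.5 mm); z is its axis, up.
- spatula_mid (a point): Ointment spatula lying flat, 120 mm long: wooden handle 72 mm long, 16 mm wide, 14 mm high, then a thin steel blade 48 mm long, 13 mm wide, raised 6 mm; 40 g. Point: at half its length and half the handle's height (7 mm up); x along it to the blade tip, z up. The handle reaches from 60 mm behind to 12 mm ahead of the point along x.
- three_tray: White plastic tray, fixed, 154 (x) by 150 mm (y) outside; floor 3 mm thick, walls and dividers 4 mm thick, tops 13 mm above the bench. Origin: its centre, on the bench; z up, x from the long compartment to the other two. Compartments (x by y, centre, mm): long 62 by 142 at (-42, 0); large square 80 by 80 at (33, 31); narrow 80 by 58 at (33, -42).
- two_tray: White plastic tray, fixed, 88 (x) by 150 mm (y) outside; floor 3 mm thick, walls and dividers 4 mm thick, tops 13 mm above the bench. Origin: its centre, on the bench; z up, y from the narrow compartment to the large one. Compartments (x by y, centre, mm): large square 80 by 80 at (0, 31); narrow 80 by 58 at (0, -42).
- vial_rack_mid (a point): Bystander: clear acrylic rack of small vials, 75 by 110 mm, 65 mm tall over the vial caps. Point: its centre, 27.5 mm up. Leave it alone.
- reagent_bottle_mid (a point): Bystander: amber reagent bottle, 56 mm in diameter, 100 mm tall. Point: on its axis, 50 mm up. Leave it alone.
- beaker_mid (a point): Bystander: empty glass beaker, about 53 mm in diameter, 68 mm tall. Point: on its axis, 34 mm up. Leave it alone.
Things that resemble listed ones, but are neither listed nor needed, are in the scene too. Leave any pink or purple look-alike of the part that bears tall_donor_mid alone. Several things look just like the part that bears spatula_mid: the one meant starts nearest to the robot's base.

How it is judged:
By the outcome, as a careful person would: the job done as asked, in the order asked, and still so for the second after the job is handed in, with the robot touching nothing.
It also fails if it takes over 128 s, if anything falls off the work surface, if the arm or the gripper's body presses on something with over 40 N, if the wrist force passes 120 N, or if a joint passes its speed limit or range.

### The arm

A 6-joint arm with a two-finger parallel gripper is mounted at the origin on the work surface. World frame = base frame: x ahead of the robot, y to its left, z up, the work surface at z = 0. Lengths are in m, angles in rad, forces in N, time in s.
With the tool pointing down it reaches from about 0.3 to 0.775 m from the base axis. Payload 14.6 kg.
Tool frame: the origin (TCP) lies at the very end of the fingers, on their centre line; the grasp point (between the pads) lies 19 mm behind it; z points along the fingers, y is the direction in which the jaws open and shut (so a half turn about z gives the same grasp; the last joint's range is limited). The gripper opens to 85 mm and grips with 20 to 120 N. Pads are 22 mm wide; open, the fingers measure 114 mm over their backs; the gripper's body (76 mm by 85 mm) begins 54 mm behind the grasp point. The pads swing forward as they close: fully open they stand 13 mm farther back than shut.
Start: joints at [1.077, 0.3, 1.521, -0, 1.321, -0.067], TCP at [0.228, 0.501, 0.194] pointing down, gripper open.
Joint ranges: [-3.03, 3.03], [-0.79, 2.21], [0.23, 2.52], [-1.04, 4.18], [0, 3.07], [-2.55, 2.55]. Speed limits (rad/s): [2.22, 2.22, 2.57, 3.14, 3.14, 3.14].

### API

Orientations are given as [roll, pitch, yaw] about the fixed x, y, z axes, in that order (R = Rz(yaw) Ry(pitch) Rx(roll)).
In Python, from bench import env gives the robot as it stands.
- The arm moves only by the tool step_arm, never from a script. Its argument "rows" is a list of rows, each a list of 6 numbers: the shift along the tool's x, y, z in m, then the turn, a rotation vector about the tool's x, y, z in degrees. A call has 1 to 10 rows; each row is the pose to reach, as a shift and turn from the pose measured when the call began, along the tool's axes at that moment; what a row does not reach only later rows make up. A row lasts 1/8 s, in which the tool goes at most 62.5 mm and 10.7 degrees, less where a joint would pass 70% of its speed; a pose out of reach is approached as far as the arm can. A call with a gripper value outside its range is refused whole. "jaw" is the opening, from -1 (shut) to 1 (fully open), so that 0 is half open, set as the call begins (left out, the last holds). The fingers move at their own pace and stop on an object; "squeeze" is the grip in N (left out, the last holds). Time passes only in rows, so rows that repeat a pose let the fingers close. It gives the time, the measured TCP pose, the force and the opening at its end, in the units of the state.
- env.get_obs(): the state, without advancing time (a new reading comes with each control period).
- env.snapshot(name): name is "scene" or "top" or "wrist"; returns a dict with "color" (420x560x3 uint8, red, green, blue), "camera_matrix" (3x3 intrinsics, pixels), "rvec" (rotation vector, rad) and "tvec" (3), from world to camera coordinates, as OpenCV has them; the wrist camera has in their place "hand_eye" (4x4, takes a point from camera to tool coordinates, whose origin is the TCP and whose axes are the flange's). Camera axes: x right, y down, z forward; pixel columns grow to the right and rows downward; lengths in m; the calibration is good to about 2 mm. A picture is of the moment at which its call begins: read the wrist's pose just before it. There is no depth.
- env.sign_off(): hands the job in, once; it reports no verdict.
The state is a dict: "t": time; "joints": joint angles; "qvel": joint speeds; "effort": joint torques, N m; "ee_pos": TCP position; "ee_rot": TCP orientation; "ft_force": force on the tool from outside, world axes, zero at the start; "moment": the same for the moment, N m; "gripper_width": finger opening in m.
Only numpy, scipy, OpenCV 4.12 (cv2) and the standard library are available. Lean on these libraries where they do the work, as an engineer would, in place of code of your own. Each camera call takes 0.05 s, during which the arm holds its last target. There are 200 camera calls.

## Working session

There is one attempt and no reset: what is moved stays moved. The work goes in short steps, Python scripts to look and compute and a tool call to move; the robot and the scene stay as the last step left them, time stands still between calls to the robot, and variables do not carry over. Pictures are saved under pics/ and viewed, on a budget of 14 in all, crops included, one or two more only if the job needs it, and the job is handed in when it is done.

Besides the shell and the picture viewer there is one more tool, called after "Request:" as a command line: name --pt "numbers of a row" for each row, then --argument value for the rest. step_arm: Moves the arm, as the interface text tells. Its arguments: {"type":"object","properties":{"rows":{"type":"array"},"jaw":{"type":"number"},"squeeze":{"type":"number"}},"required":["rows"]}

```bash
mkdir -p pics; cat > h.py <<'E'
import numpy as np, cv2
from bench import env
from scipy.spatial.transform import Rotation as R
def save(n,f):
    s=env.snapshot(n); cv2.imwrite(f,s["color"][:,:,::-1]); np.save(f[:-4]+'.npy',{k:s[k] for k in s if k!='color'},allow_pickle=True); return s
def ray(s,uv,z,ob=None):
    K=np.array(s["camera_matrix"]); d=np.linalg.inv(K)@[uv[0],uv[1],1]
    if "rvec" in s:
        r=cv2.Rodrigues(np.array(s["rvec"],float))[0]; t=np.array(s["tvec"]).ravel(); o=-r.T@t; d=r.T@d
    else:
        T=np.array(s["hand_eye"]); r=R.from_euler('xyz',ob["ee_rot"]).as_matrix()
        o=r@T[:3,3]+ob["ee_pos"]; d=r@T[:3,:3]@d
    return o+d*(z-o[2])/d[2]
E
python3 - <<'E'
from h import *
o=env.get_obs(); print({k:np.round(o[k],3) for k in o})
a=save("top","pics/top1.png"); b=save("scene","pics/scene1.png")
for s in(a,b): print(s["camera_matrix"],s["rvec"],s["tvec"])
cv2.imwrite("pics/v1.png",cv2.resize(a["color"][:,:,::-1],(800,600),interpolation=cv2.INTER_CUBIC))
E
```

```text
{'t': np.float64(0.0), 'joints': array([ 1.077,  0.301,  1.522,  0.   ,  1.321, -0.067]), 'qvel': array([ 0.   , -0.003, -0.001,  0.   ,  0.001,  0.   ]), 'effort': array([-1.0000e-03, -5.4350e+01, -3.6179e+01, -0.0000e+00,  4.0000e-03,
       -0.0000e+00]), 'ee_pos': array([0.228, 0.5  , 0.193]), 'ee_rot': array([-3.14 , -0.   ,  2.715]), 'ft_force': array([-1.1  ,  0.691,  0.323]), 'moment': array([ 0.037,  0.034, -0.006]), 'gripper_width': np.float64(0.086)}
[[381.11388598   0.         283.7760689 ]
 [  0.         381.11388598 202.14922452]
 [  0.           0.           1.        ]] [ 2.13007041 -2.15550757  0.11352885] [-0.08457736  0.6049063   0.90469156]
[[412.08588241   0.         279.1551946 ]
 [  0.         412.08588241 208.55652004]
 [  0.           0.           1.        ]] [ 0.76982907  2.48953706 -1.19357461] [ 0.54143338 -0.1000483   1.14603702]
```

View pics/v1.png

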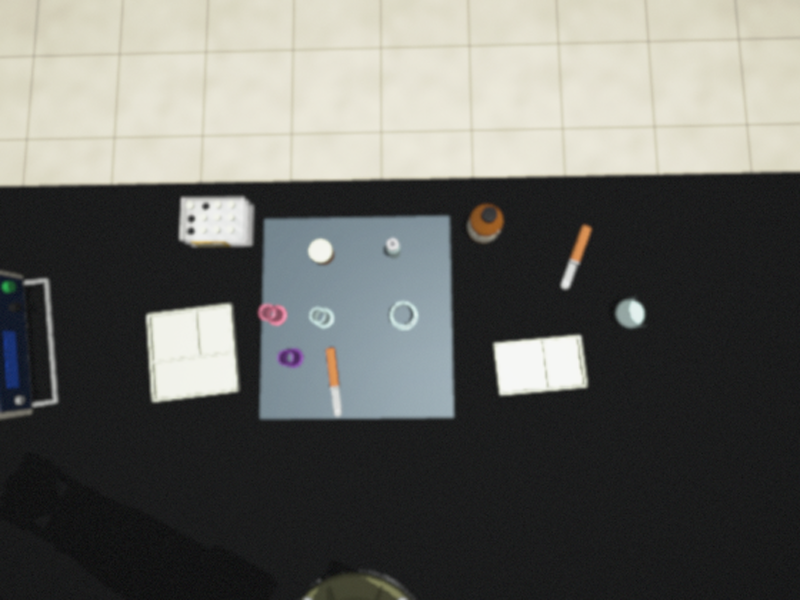

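View pics/scene1.png

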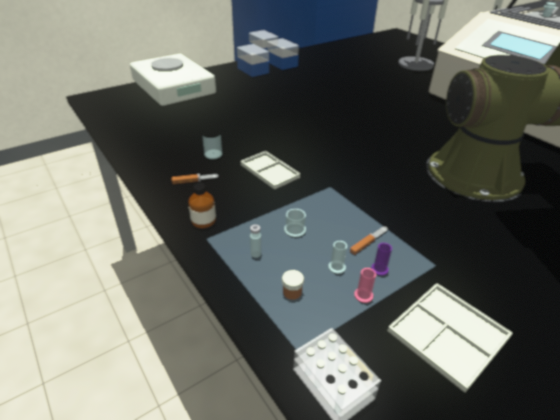

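The top view (800x600) shows the wide donor at (403,315), jar (320,251), vial (393,246), clear tall donor (321,317), three-tray (192,353) and two-tray (540,365).

Candidates:
- **Spatula:** (334,382) or (577,257). The first is much nearer the base, at the bottom of the picture (360,600), so it is the one meant.
- **Tall donor:** clear at (321,317), pink at (272,314), purple at (290,357). The clear one is meant.

I'll confirm both in a crop and measure.

```bash
python3 - <<'E'
from h import *
s=np.load("pics/top1.npy",allow_pickle=True).item(); im=cv2.imread("pics/top1.png")
k=.7
for n,uv,z in [("wide",(403,315),.04),("jar",(320,251),.042),("vial",(393,246),.075),("tall foot",(327,320),.005),("tall top",(316,314),.064),("pinkfoot",(279,315),.005),("bottle",(488,213),.1),("beaker",(630,313),.06),("spat2",(577,257),.01)]:
    print(n,np.round(ray(s,(uv[0]*k,uv[1]*k),z),3))
hsv=cv2.cvtColor(im,cv2.COLOR_BGR2HSV)
# trays
m=((hsv[...,1]<50)&(hsv[...,2]>170)).astype(np.uint8); m[:140]=0
for c in cv2.findContours(m,0,2)[0]:
    if cv2.contourArea(c)>1000:
        r=cv2.minAreaRect(c); b=cv2.boxPoints(r); w=np.array([ray(s,p,.013)[:2] for p in b]); 
        e=w[1]-w[0],w[2]-w[1]
        print("tray",np.round(r[0],1),np.round(w.mean(0),4),[ (round(float(np.linalg.norm(x)),4),round(float(np.degrees(np.arctan2(x[1],x[0]))),1)) for x in e])
# spatula handle
m=cv2.inRange(hsv,(5,120,120),(20,255,255))
for c in cv2.findContours(m,0,2)[0]:
    if cv2.contourArea(c)>60:
        r=cv2.minAreaRect(c);b=cv2.boxPoints(r); w=np.array([ray(s,p,.014)[:2] for p in b]);e=w[1]-w[0],w[2]-w[1]
        print("orange",np.round(r[0],1),np.round(w.mean(0),4),[ (round(float(np.linalg.norm(x)),4),round(float(np.degrees(np.arctan2(x[1],x[0]))),1)) for x in e])
cv2.imwrite("pics/v2.png",cv2.resize(im[145:300,170:330],None,fx=3.8,fy=3.8,interpolation=cv2.INTER_CUBIC))
E
```

```text
wide [ 0.558 -0.087  0.04 ]
jar [0.672 0.057 0.042]
vial [ 0.672 -0.073  0.075]
tall foot [0.554 0.05  0.005]
tall top [0.56  0.058 0.064]
pinkfoot [0.564 0.136 0.005]
bottle [ 0.719 -0.23   0.1  ]
beaker [ 0.555 -0.466  0.06 ]
spat2 [ 0.661 -0.398  0.01 ]
tray [378. 255.] [ 0.4721 -0.3234] [(0.1541, -85.2), (0.0893, -177.5)]
tray [133.7 246.4] [0.5002 0.2897] [(0.1549, -85.5), (0.1583, -173.0)]
tray [285.5 246.5] [ 0.4968 -0.0942] [(0.1499, -90.8), (0.216, 178.8)]
tray [150. 155.] [0.736  0.2564] [(0.127, -91.0), (0.0801, -178.4)]
orange [232.1 256.4] [0.4721 0.0394] [(0.0131, -84.0), (0.0625, -172.8)]
orange [406.7 169.4] [ 0.687  -0.4051] [(0.0641, -22.1), (0.0176, -111.8)]
orange [340.2 155.3] [ 0.7266 -0.2374] [(0.0487, -15.1), (0.0535, -105.5)]
```

View pics/v2.png

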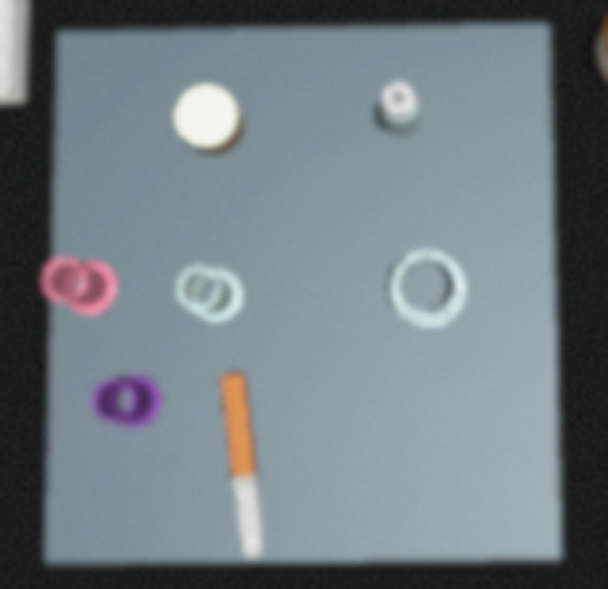

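The crop confirms it: the clear tall donor is at (210,293), with the pink one at (78,285) and the purple at (127,400). The spatula lies at (240,465), blade towards the robot. Both trays have yaw of about +5°, long compartment nearest the robot, large compartments on the +y side. First I'll take a closer wrist look over the three-tray, on the way.

```bash
cat >> h.py <<'E'
def goal(p,yaw,ob=None):
    ob=ob or env.get_obs(); r=R.from_euler('xyz',ob["ee_rot"])
    t=R.from_euler('xyz',[np.pi,0,np.radians(yaw)])
    print("t",round(float(ob["t"]),2),"ROW",np.round(r.inv().apply(np.array(p)-ob["ee_pos"]),4),np.round(np.degrees((r.inv()*t).as_rotvec()),1), "F",np.round(ob["ft_force"],1),"w",round(float(ob["gripper_width"]),4))
E
python3 -c "
from h import *
goal([.45,.29,.25],180); print(env.snapshot('wrist')['hand_eye'])"
```

```text
t 0.1 ROW [-0.2896 -0.0996 -0.0566] [ -0.1  -0.  -24.5] F [-0.5  0.   0.4] w 0.0855
[[ 2.54042951e-04 -9.63343741e-01 -2.68269963e-01  6.83175115e-02]
 [ 9.99999863e-01  1.21748630e-04  5.09774312e-04 -7.27011496e-04]
 [-4.58426392e-04 -2.68270055e-01  9.63343639e-01 -1.80763482e-01]
 [ 0.00000000e+00  0.00000000e+00  0.00000000e+00  1.00000000e+00]]
```

Request:
step_arm --pt "-0.29 -0.1 -0.057 0 0 -24.5" --pt "-0.29 -0.1 -0.057 0 0 -24.5" --pt "-0.29 -0.1 -0.057 0 0 -24.5" --pt "-0.29 -0.1 -0.057 0 0 -24.5" --pt "-0.29 -0.1 -0.057 0 0 -24.5" --pt "-0.29 -0.1 -0.057 0 0 -24.5" --pt "-0.29 -0.1 -0.057 0 0 -24.5" --pt "-0.29 -0.1 -0.057 0 0 -24.5"

```text
t: 1.15
ee_pos: [0.4493, 0.2903, 0.2501]
ee_rot: [-3.141, -0.001, -3.139]
ft_force: [-0.3, 0.5, 0.4]
gripper_width: 0.0854
```

```bash
cat >> h.py <<'E'
def tray(s,ob):
    g=s["color"]; hsv=cv2.cvtColor(g,cv2.COLOR_RGB2HSV)
    m=((hsv[...,2]>110)&(hsv[...,1]<60)).astype(np.uint8)
    c=max(cv2.findContours(m,0,2)[0],key=cv2.contourArea)[:,0]
    # outline lies on wall tops (z=.013) on a downward look
    w=np.array([ray(s,p,.013,ob)[:2] for p in c.astype(float)],np.float32)
    r=cv2.minAreaRect(w); print("tray",np.round(r[0],4),np.round(r[1],4),round(r[2],2),"img bbox",c.min(0),c.max(0)); return w
E
python3 - <<'E'
from h import *
o=env.get_obs(); s=save("wrist","pics/w1.png"); tray(s,o); print(o["ee_pos"],o["ee_rot"],o["t"])
goal([.50,-.087,.2],180)
E
```

```text
tray [0.4911 0.0577] [0.222  0.2319] 0.14 img bbox [  4 118] [195 279]
[0.44927209 0.29034198 0.25008504] [-3.14067149e+00 -1.08616282e-03 -3.13937754e+00] 1.15
t 1.2 ROW [-0.0499 -0.3775  0.0504] [-0.1 -0.1  0.1] F [ 0.3 -0.4 -0.1] w 0.0855
```

View pics/w1.png

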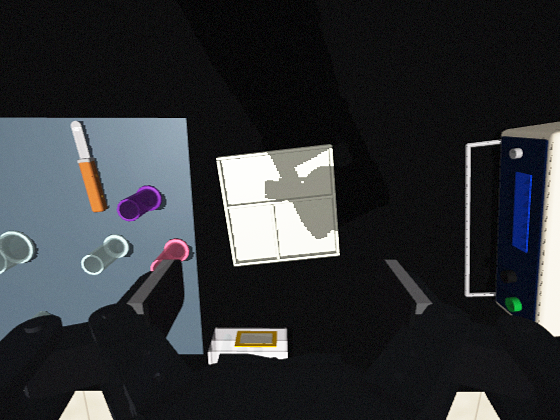

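The wrist view shows the three-tray with corners at (217,157), (331,145), (339,255) and (234,266). The long compartment is the upper one (towards the robot) and the large one is lower right (+y). The spatula is at (91,165), its handle running (91,162) to (99,210).

```bash
python3 - <<'E'
from h import *
o={"ee_pos":np.array([0.44927209,0.29034198,0.25008504]),"ee_rot":[-3.14067,-.001086,-3.13938]}
s=np.load("pics/w1.npy",allow_pickle=True).item()
w=np.array([ray(s,p,.013,o)[:2] for p in [(217,157),(331,145),(339,255),(234,266)]])
print(np.round(w,4),w.mean(0)); 
for i in range(4):
    e=w[(i+1)%4]-w[i]; print(np.linalg.norm(e),np.degrees(np.arctan2(e[1],e[0])))
im=cv2.imread("pics/w1.png"); hsv=cv2.cvtColor(im,cv2.COLOR_BGR2HSV)
m=cv2.inRange(hsv,(5,120,100),(20,255,255)); m[:,200:]=0
c=max(cv2.findContours(m,0,2)[0],key=cv2.contourArea)[:,0].astype(float)
r=cv2.minAreaRect(np.array([ray(s,p,.014,o)[:2] for p in c],np.float32)); print("handle",r)
print("tall",ray(s,(92,263),.064,o),ray(s,(115,246),.005,o))
E
```

```text
[[0.4281 0.2099]
 [0.4125 0.3561]
 [0.5642 0.3742]
 [0.5814 0.2265]] [0.49656635 0.29169247]
0.14701635384971637 96.07997759892713
0.15275885438674836 6.817081798736371
0.14877108510389006 -83.36522594394494
0.15418689823380458 -173.8392308393278
handle ((0.4679325520992279, 0.042457446455955505), (0.06676202267408371, 0.015577596612274647), 7.076549530029297)
tall [0.55329009 0.05832928 0.064     ] [0.55470025 0.05772394 0.005     ]
```

Request:
step_arm --pt "-0.05 -0.3775 0.05 0 0 0" --pt "-0.05 -0.3775 0.05 0 0 0" --pt "-0.05 -0.3775 0.05 0 0 0" --pt "-0.05 -0.3775 0.05 0 0 0" --pt "-0.05 -0.3775 0.05 0 0 0" --pt "-0.05 -0.3775 0.05 0 0 0" --pt "-0.05 -0.3775 0.05 0 0 0" --pt "-0.05 -0.3775 0.05 0 0 0"

```text
t: 2.2
ee_pos: [0.5001, -0.0863, 0.2003]
ee_rot: [-3.141, -0.001, -3.139]
ft_force: [-0.1, 0.8, 0.1]
gripper_width: 0.0853
```

```bash
python3 - <<'E'
from h import *
o=env.get_obs(); s=save("wrist","pics/w2.png"); np.save("pics/o2.npy",o,allow_pickle=True)
E
```

```text
(no output)
```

View pics/w2.png

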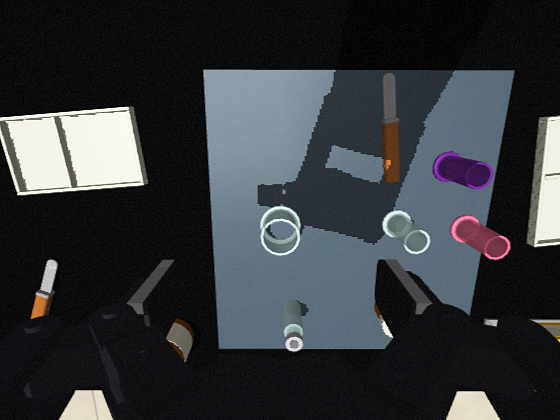

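Wide donor: top ring at (280,238), foot at (280,226). Tall donor: foot at (398,224), top at (416,239). Vial cap at (294,343). Two-tray corners: (0,120), (132,107), (147,184), (18,194).

```bash
python3 - <<'E'
from h import *
o=np.load("pics/o2.npy",allow_pickle=True).item(); s=np.load("pics/w2.npy",allow_pickle=True).item()
for n,p,z in [("wide top",(280.5,237.5),.046),("wide foot",(280.5,225),.005),("tall top",(416,239),.064),("tall foot",(398,224),.005),("vial",(294,343),.075)]: print(n,np.round(ray(s,p,z,o),4))
w=np.array([ray(s,p,.013,o)[:2] for p in [(0,120),(132,107),(147,184),(18,194)]])
print(np.round(w,4),w.mean(0)); 
for i in range(4):
    e=w[(i+1)%4]-w[i]; print(np.linalg.norm(e),np.degrees(np.arctan2(e[1],e[0])))
im=cv2.imread("pics/w2.png"); hsv=cv2.cvtColor(im,cv2.COLOR_BGR2HSV)
m=cv2.inRange(hsv,(4,100,40),(22,255,255)); m[:,:340]=0;m[200:]=0
c=max(cv2.findContours(m,0,2)[0],key=cv2.contourArea)[:,0].astype(float)
print("handle",cv2.minAreaRect(np.array([ray(s,p,.014,o)[:2] for p in c],np.float32)))
goal([.557,-.087,.1],180)
E
```

```text
wide top [ 0.5579 -0.0849  0.046 ]
wide foot [ 0.557  -0.0847  0.005 ]
tall top [0.5524 0.0571 0.064 ]
tall foot [0.5553 0.0596 0.005 ]
vial [ 0.6721 -0.0695  0.075 ]
[[ 0.4335 -0.3941]
 [ 0.4194 -0.2471]
 [ 0.5047 -0.2399]
 [ 0.517  -0.3921]] [ 0.46864939 -0.31829442]
0.14759855430174476 95.47812565486726
0.08557281605962701 4.8638005243549784
0.15269576630220622 -85.37123248287101
0.08352005024326505 -178.64007181098395
handle ((0.4682398736476898, 0.039226651191711426), (0.06712163984775543, 0.018249301239848137), 7.192529678344727)
t 2.25 ROW [-0.0569 -0.0015  0.1005] [-0.  -0.1  0.2] F [ 0.2  0.5 -0.2] w 0.0853
```

Request:
step_arm --pt "-0.0575 0.0013 0.05 0 0 0" --pt "-0.0575 0.0013 0.11 0 0 0" --pt "-0.0575 0.0013 0.15 0 0 0" --pt "-0.0575 0.0013 0.175 0 0 0" --pt "-0.0575 0.0013 0.189 0 0 0" --pt "-0.0575 0.0013 0.189 0 0 0"

```text
t: 3.0
ee_pos: [0.5575, -0.0833, 0.0115]
ee_rot: [-3.141, -0.001, -3.137]
ft_force: [-0.2, -0.2, 1.7]
gripper_width: 0.0852
```

Request:
step_arm --pt "0 0 0 0 0 0" --pt "0 0 0 0 0 0" --pt "0 0 0 0 0 0" --pt "0 0 0 0 0 0" --pt "0 0 0 0 0 0" --pt "0 0 0 0 0 0" --jaw -0.2 --squeeze 25

```text
t: 3.75
ee_pos: [0.5575, -0.0833, 0.0115]
ee_rot: [-3.141, -0.001, -3.137]
ft_force: [0.5, -0.4, -0.1]
gripper_width: 0.0342
```

The width is 34 mm, less than the 44 mm barrel, so something is off. I'll look.

```bash
python3 - <<'E'
from h import *
s=save("wrist","pics/w3.png"); t=save("scene","pics/s3.png")
a=t["color"][170:290,200:420,::-1]; a=cv2.resize(a,(560,305),interpolation=cv2.INTER_CUBIC)
cv2.imwrite("pics/v3.png",np.vstack([s["color"][120:,:,::-1],a])[:600])
E
```

```text
(no output)
```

View pics/v3.png

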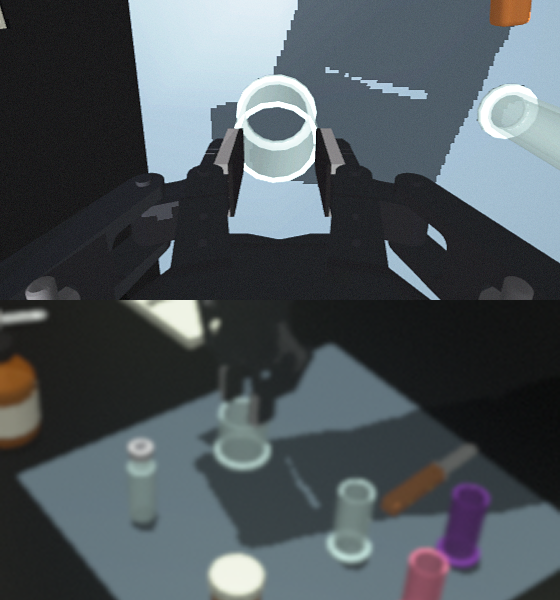

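```bash
python3 - <<'E'
from h import *
o=env.get_obs(); s=np.load("pics/w3.npy",allow_pickle=True).item()
print(o["t"],o["gripper_width"],o["ee_pos"])
for n,p,z in [("top ctr",(278,262),.046),("topL",(236,262),.046),("topR",(318,262),.046),("foot",(277,235),.005),("footL",(237,228),.005),("footR",(316,228),.005)]: print(n,np.round(ray(s,p,z,o),4))
T=np.linalg.inv(s["hand_eye"]); K=s["camera_matrix"]
for q in [(0,0,0),(0,0,-.019),(0,.017,-.019),(0,-.017,-.019),(0,.022,-.03)]:
    c=K@(T@[*q,1])[:3]; print(q,c[:2]/c[2])
E
```

```text
3.85 0.03434869990319706 [ 0.55751151 -0.08330354  0.01146221]
top ctr [ 0.5571 -0.0843  0.046 ]
topL [ 0.5572 -0.105   0.046 ]
topR [ 0.557  -0.0645  0.046 ]
foot [ 0.558 -0.085  0.005]
footL [ 0.5536 -0.1096  0.005 ]
footR [ 0.5533 -0.0611  0.005 ]
(0, 0, 0) [279.81176306 237.96148333]
(0, 0, -0.019) [279.9304575  250.48643619]
(0, 0.017, -0.019) [311.37116783 250.48033399]
(0, -0.017, -0.019) [248.482875   250.49253972]
(0, 0.022, -0.03) [323.33178826 259.00842509]
```

The tube is upright and centred on the TCP, with the fingers just outside it. I'll close further to see whether the width changes.

Request:
step_arm --pt "0 0 0 0 0 0" --pt "0 0 0 0 0 0" --pt "0 0 0 0 0 0" --jaw -0.4 --squeeze 25

```text
t: 4.22
ee_pos: [0.5575, -0.0833, 0.0115]
ee_rot: [-3.141, -0.001, -3.137]
ft_force: [0.2, 0.1, 0.1]
gripper_width: 0.0258
```

```bash
python3 - <<'E'
from h import *
s=save("wrist","pics/w4.png"); a=cv2.imread("pics/w3.png")
cv2.imwrite("pics/v4.png",cv2.resize(np.hstack([a[190:350,190:370],s["color"][190:350,190:370,::-1]]),None,fx=2.2,fy=2.2))
E
```

```text
(no output)
```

View pics/v4.png

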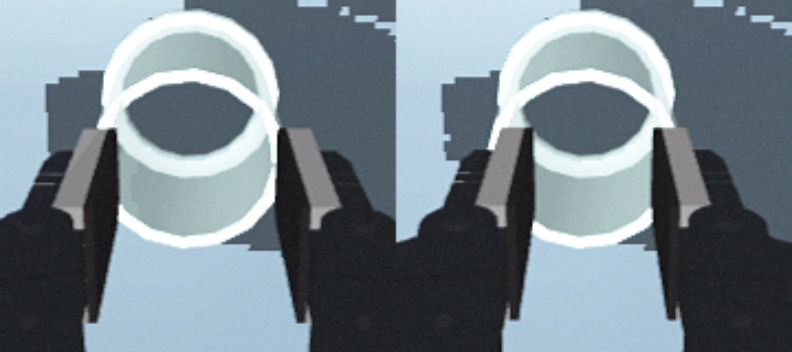

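The fingers now overlap the rim and keep closing, so they are above the glass: the tips sit higher than I assumed. I'll work out where they really are.

```bash
python3 - <<'E'
from h import *
s=np.load("pics/w4.npy",allow_pickle=True).item()
T=np.linalg.inv(s["hand_eye"]); K=s["camera_matrix"]; print(K[0,0])
for x in (-.011,0,.011):
  for z in (0,-.01,-.02,-.03,-.04,-.05):
    c=K@(T@[x,.0129,z,1])[:3]; print(x,z,np.round(c[:2]/c[2],1))
E
```

```text
322.30778947201094
-0.011 0 [301.1 255. ]
-0.011 -0.01 [302.2 262. ]
-0.011 -0.02 [303.5 269.9]
-0.011 -0.03 [304.9 278.6]
-0.011 -0.04 [306.6 288.4]
-0.011 -0.05 [308.4 299.5]
0 0 [301.4 238. ]
0 -0.01 [302.6 244.2]
0 -0.02 [303.9 251.2]
0 -0.03 [305.4 259. ]
0 -0.04 [307.1 267.8]
0 -0.05 [309.  277.7]
0.011 0 [301.8 220.4]
0.011 -0.01 [303.  225.8]
0.011 -0.02 [304.4 231.9]
0.011 -0.03 [305.9 238.7]
0.011 -0.04 [307.6 246.3]
0.011 -0.05 [309.6 255. ]
```

The fingertips sit about 40 mm behind the reported TCP: at tool x=+11 mm the tip corner fits z≈-43 mm. That agrees with them passing over a 46 mm rim at TCP z=0.0115. I'll open and go down further in small steps, watching the force.

Request:
step_arm --pt "0 -0.0015 0 0 0 0" --pt "0 -0.0015 0 0 0 0" --pt "0 -0.0015 0 0 0 0" --pt "0 -0.0015 0.006 0 0 0" --pt "0 -0.0015 0.012 0 0 0" --pt "0 -0.0015 0.018 0 0 0" --jaw 1

```text
t: 5.03
ee_pos: [0.5573, -0.0848, -0.0072]
ee_rot: [-3.141, -0.002, -3.137]
ft_force: [0.1, 0.3, -1.1]
gripper_width: 0.0858
```

Request:
step_arm --pt "0 0 0.006 0 0 0" --pt "0 0 0.012 0 0 0" --pt "0 0 0.018 0 0 0" --pt "0 0 0.018 0 0 0"

```text
t: 5.52
ee_pos: [0.5571, -0.0847, -0.0257]
ee_rot: [-3.141, -0.003, -3.137]
ft_force: [-0.0, 0.5, -0.3]
gripper_width: 0.0852
```

Request:
step_arm --pt "0 0 0 0 0 0" --pt "0 0 0 0 0 0" --pt "0 0 0 0 0 0" --pt "0 0 0 0 0 0" --pt "0 0 0 0 0 0" --jaw -0.2 --squeeze 25

```text
t: 6.15
ee_pos: [0.5573, -0.0847, -0.0253]
ee_rot: [-3.141, -0.002, -3.137]
ft_force: [-1.0, 0.8, 5.7]
gripper_width: 0.0433
```

It now stops at 43.3 mm on the barrel. Lift and carry to the three-tray's large compartment, centre ≈ (0.527,0.325).

Request:
step_arm --pt "0 0 -0.015 0 0 0" --pt "0 0 -0.05 0 0 0" --pt "0 0 -0.1 0 0 0" --pt "0.005 0.04 -0.11 0 0 0" --pt "0.01 0.09 -0.11 0 0 0" --pt "0.015 0.14 -0.11 0 0 0" --pt "0.02 0.19 -0.11 0 0 0" --pt "0.025 0.24 -0.11 0 0 0" --pt "0.03 0.29 -0.11 0 0 0" --pt "0.03 0.34 -0.11 0 0 0"

```text
t: 7.4
ee_pos: [0.5254, 0.2568, 0.0856]
ee_rot: [-3.141, -0.001, -3.136]
ft_force: [0.8, -0.2, -0.3]
gripper_width: 0.0434
```

```bash
python3 -c "
from h import *
goal([.5275,.325,-.0215],180)"
```

```text
t 7.4 ROW [-0.0026  0.0682  0.1071] [-0.  -0.1  0.3] F [ 0.8 -0.2 -0.3] w 0.0434
```

Request:
step_arm --pt "-0.002 0.04 0 0 0 0" --pt "-0.0026 0.068 0 0 0 0" --pt "-0.0026 0.068 0 0 0 0" --pt "-0.0026 0.068 0.03 0 0 0" --pt "-0.0026 0.068 0.06 0 0 0" --pt "-0.0026 0.068 0.08 0 0 0"

```text
t: 8.15
ee_pos: [0.5274, 0.3238, 0.0047]
ee_rot: [-3.141, -0.002, -3.137]
ft_force: [0.1, -0.6, -1.0]
gripper_width: 0.0434
```

```bash
python3 - <<'E'
from h import *
o=env.get_obs(); s=save("wrist","pics/w5.png"); np.save("pics/o5.npy",o,allow_pickle=True); goal([.5275,.325,-.0215],180)
E
```

```text
t 8.2 ROW [-0.0012  0.0017  0.0238] [-0.1 -0.3  0.3] F [-0.6 -0.8 -3.5] w 0.0436
```

View pics/w5.png

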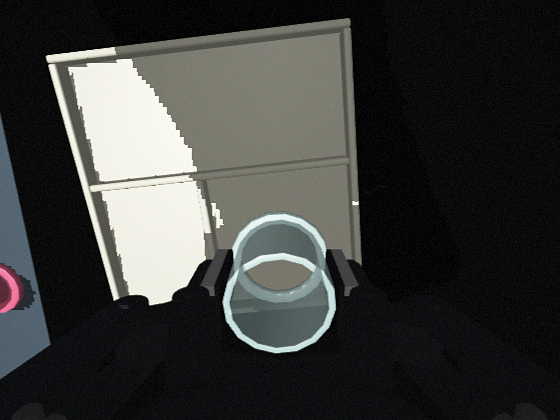

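The chamber is held upright over the large compartment. The divider crossing is at (203,178) and the near corners are at (48,59) and (349,21). Quick check of the tray pose.

```bash
python3 - <<'E'
from h import *
o=np.load("pics/o5.npy",allow_pickle=True).item(); s=np.load("pics/w5.npy",allow_pickle=True).item()
for p in [(203,176),(48,59),(348,20),(352,158)]: print(p,np.round(ray(s,p,.013,o),4))
E
```

```text
(203, 176) [0.4888 0.282  0.013 ]
(48, 59) [0.431  0.2091 0.013 ]
(348, 20) [0.4131 0.3557 0.013 ]
(352, 158) [0.4787 0.3619 0.013 ]
```

Request:
step_arm --pt "-0.001 0.0015 0.01 0 0 0" --pt "-0.001 0.0015 0.018 0 0 0" --pt "-0.001 0.0015 0.022 0 0 0" --pt "-0.001 0.0015 0.024 0 0 0" --pt "-0.001 0.0015 0.025 0 0 0" --pt "-0.001 0.0015 0.025 0 0 0"

```text
t: 8.95
ee_pos: [0.5274, 0.325, -0.0223]
ee_rot: [-3.14, -0.004, -3.137]
ft_force: [-0.5, -0.5, 1.6]
gripper_width: 0.0435
```

Request:
step_arm --pt "0 0 0 0 0 0" --pt "0 0 0 0 0 0" --pt "0 0 0 0 0 0" --pt "0 0 -0.02 0 0 0" --pt "0 0 -0.06 0 0 0" --pt "0 0 -0.12 0 0 0" --pt "0 0 -0.16 0 0 0" --jaw 0.5

```text
t: 9.82
ee_pos: [0.5286, 0.3255, 0.1423]
ee_rot: [3.142, -0.001, -3.137]
ft_force: [0.1, 0.3, -0.5]
gripper_width: 0.064
```

```bash
python3 - <<'E'
from h import *
o=env.get_obs(); s=save("wrist","pics/w6.png"); np.save("pics/o6.npy",o,allow_pickle=True); goal([.672,.057,.12],180)
E
```

```text
t 9.88 ROW [-0.1405 -0.2701  0.0273] [0.2 0.3 0.3] F [1.1 0.5 5.9] w 0.0638
```

Request:
step_arm --pt "-0.09 -0.268 0 0 0 0" --pt "-0.09 -0.268 0 0 0 0" --pt "-0.09 -0.268 0 0 0 0" --pt "-0.09 -0.268 0 0 0 0" --pt "-0.09 -0.268 0 0 0 0" --pt "-0.09 -0.268 0 0 0 0" --pt "-0.09 -0.268 0 0 0 0" --jaw 0.6

```text
t: 10.75
ee_pos: [0.6212, 0.0594, 0.1477]
ee_rot: [3.138, 0.005, -3.137]
ft_force: [-0.0, -0.3, 0.2]
gripper_width: 0.0678
```

```bash
python3 - <<'E'
from h import *
o=env.get_obs(); s=save("wrist","pics/w7.png"); np.save("pics/o7.npy",o,allow_pickle=True)
a=cv2.imread("pics/w6.png"); cv2.imwrite("pics/v7.png",np.hstack([cv2.resize(a,(400,300)),cv2.resize(s["color"][:,:,::-1],(400,300))]))
hsv=cv2.cvtColor(s["color"],cv2.COLOR_RGB2HSV); m=((hsv[...,1]<40)&(hsv[...,2]>190)).astype(np.uint8)
for c in cv2.findContours(m,0,2)[0]:
    if cv2.contourArea(c)>300:
        (u,v),r=cv2.minEnclosingCircle(c); print(u,v,r,cv2.contourArea(c),np.round(ray(s,(u,v),.042,o),4),np.round(ray(s,(u+r,v),.042,o),4))
print(o["ee_pos"],o["t"])
E
```

```text
448.50830078125 395.0017395019531 35.01071548461914 1749.0 [0.8471 0.2484 0.042 ] [0.8471 0.2873 0.042 ]
109.5 394.5 35.36250686645508 1753.0 [ 0.8467 -0.1261  0.042 ] [ 0.8466 -0.0872  0.042 ]
278.5 344.0 84.50601959228516 1969.5 [0.7807 0.0597 0.042 ] [0.7805 0.1484 0.042 ]
464.05059814453125 285.57623291015625 54.42252731323242 3355.5 [0.7118 0.2436 0.042 ] [0.7117 0.2979 0.042 ]
127.91525268554688 263.4660949707031 11.190474510192871 323.0 [ 0.6889 -0.0865  0.042 ] [ 0.6888 -0.0757  0.042 ]
276.7248229980469 246.04026794433594 20.13447380065918 653.0 [0.6703 0.0575 0.042 ] [0.6702 0.0767 0.042 ]
277.5 120.4189224243164 18.748611450195312 999.0 [0.5546 0.0578 0.042 ] [0.5545 0.0738 0.042 ]
505.0 74.5 92.0123291015625 12985.0 [0.517  0.2459 0.042 ] [0.5165 0.3224 0.042 ]
[0.6212188  0.05944468 0.14770969] 10.75
```

View pics/v7.png

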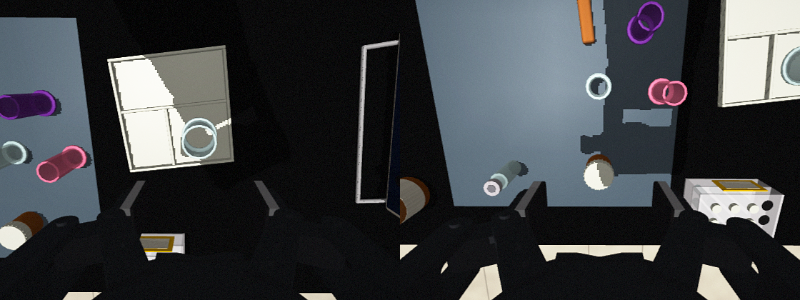

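Left pane: the wide donor stands in the large compartment at (198,138). Right pane: the jar lid is at (598,175), i.e. (0.671,0.0575) with a radius of 20 mm. Going down on the jar.

Request:
step_arm --pt "-0.05 -0.0018 0.02 0 0 0" --pt "-0.05 -0.0018 0.06 0 0 0" --pt "-0.05 -0.0018 0.11 0 0 0" --pt "-0.05 -0.0018 0.15 0 0 0" --pt "-0.05 -0.0018 0.165 0 0 0" --pt "-0.05 -0.0018 0.17 0 0 0" --pt "-0.05 -0.0018 0.17 0 0 0"

```text
t: 11.68
ee_pos: [0.6728, 0.0592, -0.0206]
ee_rot: [3.138, 0.007, -3.136]
ft_force: [-0.2, -0.9, -0.1]
gripper_width: 0.0684
```

Request:
step_arm --pt "0 0 0 0 0 0" --pt "0 0 0 0 0 0" --pt "0 0 0 0 0 0" --pt "0 0 0 0 0 0" --pt "0 0 0 0 0 0" --jaw -0.3 --squeeze 25

```text
t: 12.3
ee_pos: [0.6736, 0.0592, -0.0189]
ee_rot: [3.138, 0.01, -3.136]
ft_force: [-1.9, -0.1, 6.7]
gripper_width: 0.0386
```

Request:
step_arm --pt "0 0 -0.015 0 0 0" --pt "0 0 -0.05 0 0 0" --pt "0 0 -0.1 0 0 0" --pt "0.03 0.04 -0.11 0 0 0" --pt "0.06 0.08 -0.11 0 0 0" --pt "0.09 0.12 -0.11 0 0 0" --pt "0.115 0.155 -0.11 0 0 0" --pt "0.138 0.19 -0.11 0 0 0" --pt "0.138 0.19 -0.11 0 0 0"

```text
t: 13.42
ee_pos: [0.5323, 0.2501, 0.0917]
ee_rot: [3.138, 0.011, -3.133]
ft_force: [0.8, -0.7, -1.1]
gripper_width: 0.0386
```

```bash
python3 -c "
from h import *
goal([.535,.25,-.0155],180)"
```

```text
t 13.43 ROW [-0.0015 -0.0005  0.1072] [0.2 0.6 0.5] F [ 0.8 -0.7 -1.1] w 0.0386
```

Request:
step_arm --pt "-0.002 0 0.03 0 0 0" --pt "-0.002 0 0.06 0 0 0" --pt "-0.002 0 0.085 0 0 0" --pt "-0.002 0 0.098 0 0 0" --pt "-0.002 0 0.104 0 0 0" --pt "-0.002 0 0.107 0 0 0" --pt "-0.002 0 0.1085 0 0 0"

```text
t: 14.3
ee_pos: [0.536, 0.2507, -0.016]
ee_rot: [3.137, 0.012, -3.133]
ft_force: [-0.9, -1.0, 12.2]
gripper_width: 0.039
```

Request:
step_arm --pt "0 0 0 0 0 0" --pt "0 0 0 0 0 0"

```text
t: 14.55
ee_pos: [0.5361, 0.2508, -0.0157]
ee_rot: [3.137, 0.012, -3.133]
ft_force: [-0.2, 0.8, -1.0]
gripper_width: 0.0386
```

Request:
step_arm --pt "0 0 0 0 0 0" --pt "0 0 0 0 0 0" --pt "0 0 0 0 0 0" --pt "0 0 -0.02 0 0 0" --pt "0 0 -0.06 0 0 0" --pt "0 0 -0.11 0 0 0" --pt "0 0 -0.15 0 0 0" --jaw 0.15

```text
t: 15.42
ee_pos: [0.5345, 0.2502, 0.138]
ee_rot: [3.136, 0.015, -3.133]
ft_force: [0.9, 0.5, 0.1]
gripper_width: 0.049
```

```bash
python3 - <<'E'
from h import *
s=save("wrist","pics/w8.png")
goal([.46,.04,.12],187)
E
```

```text
t 15.47 ROW [ 0.0787 -0.2104  0.02  ] [ 0.4  1.2 -6.5] F [0.3 0.3 5.3] w 0.0493
```

Request:
step_arm --pt "0.08 -0.21 0.02 0.4 1.2 -6.5" --pt "0.08 -0.21 0.02 0.4 1.2 -6.5" --pt "0.08 -0.21 0.02 0.4 1.2 -6.5" --pt "0.08 -0.21 0.02 0.4 1.2 -6.5" --pt "0.08 -0.21 0.02 0.4 1.2 -6.5" --pt "0.08 -0.21 0.02 0.4 1.2 -6.5"

```text
t: 16.23
ee_pos: [0.4591, 0.0407, 0.1208]
ee_rot: [-3.141, 0.002, -3.019]
ft_force: [0.3, 0.9, 0.1]
gripper_width: 0.0491
```

```bash
python3 - <<'E'
from h import *
o=env.get_obs(); s=save("wrist","pics/w9.png"); np.save("pics/o9.npy",o,allow_pickle=True)
a=cv2.imread("pics/w8.png"); cv2.imwrite("pics/v9.png",np.hstack([cv2.resize(a,(400,300)),cv2.resize(s["color"][:,:,::-1],(400,300))]))
hsv=cv2.cvtColor(s["color"],cv2.COLOR_RGB2HSV); m=cv2.inRange(hsv,(4,100,60),(22,255,255))
c=max(cv2.findContours(m,0,2)[0],key=cv2.contourArea)[:,0].astype(float)
print(c.min(0),c.max(0),"handle",cv2.minAreaRect(np.array([ray(s,p,.014,o)[:2] for p in c],np.float32)))
goal([.457,.0385,.0],187)
E
```

```text
[270. 170.] [287. 239.] handle ((0.4679889678955078, 0.04091406613588333), (0.06606611609458923, 0.01588030345737934), 7.41649866104126)
t 16.27 ROW [ 0.0026 -0.0022  0.1206] [-0.   0.1  0.1] F [ 0.3  0.9 -0.7] w 0.0489
```

View pics/v9.png

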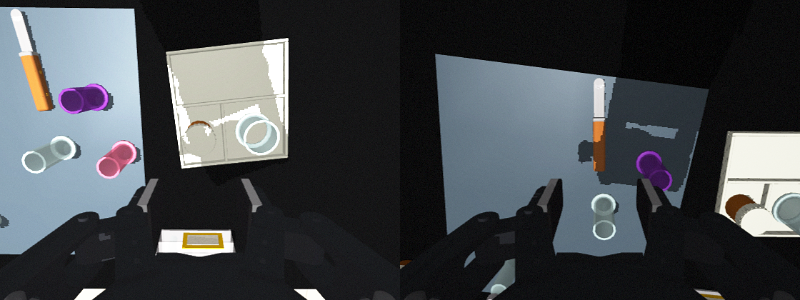

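Left pane: jar at (200,140) in the narrow compartment, wide donor at (257,132) in the large one. Right pane: spatula handle at (598,145), purple look-alike with foot at (649,161) and top at (660,181). I'll check the clearance to purple.

```bash
python3 - <<'E'
from h import *
o=np.load("pics/o9.npy",allow_pickle=True).item(); s=np.load("pics/w9.npy",allow_pickle=True).item()
print(ray(s,(348,226),.005,o),ray(s,(364,253),.064,o), ray(s,(364,253),.05,o))
E
```

```text
[0.48258136 0.11074381 0.005     ] [0.48507139 0.11173763 0.064     ] [0.49064116 0.11645881 0.05      ]
```

Request:
step_arm --pt "0.0102 -0.002 0.03 0 0 0" --pt "0.0102 -0.002 0.08 0 0 0" --pt "0.0102 -0.002 0.12 0 0 0" --pt "0.0102 -0.002 0.138 0 0 0" --pt "0.0102 -0.002 0.146 0 0 0" --pt "0.0102 -0.002 0.15 0 0 0" --jaw -0.3

```text
t: 17.02
ee_pos: [0.4499, 0.0382, -0.0293]
ee_rot: [-3.141, 0.002, -3.018]
ft_force: [0.4, -0.7, -0.3]
gripper_width: 0.0296
```

Request:
step_arm --pt "0 0 0.002 0 0 0" --pt "0 0 0.003 0 0 0" --pt "0 0 0.004 0 0 0" --pt "0 0 0.004 0 0 0"

```text
t: 17.52
ee_pos: [0.45, 0.0382, -0.0332]
ee_rot: [-3.141, 0.002, -3.018]
ft_force: [-0.1, 1.0, -0.8]
gripper_width: 0.03
```

No contact yet. I'll close here and see whether the width stops at 16 mm.

Request:
step_arm --pt "0 0 0.002 0 0 0" --pt "0 0 0.003 0 0 0" --pt "0 0 0.003 0 0 0" --pt "0 0 0.003 0 0 0" --pt "0 0 0.003 0 0 0" --jaw -0.8 --squeeze 25

```text
t: 18.15
ee_pos: [0.4502, 0.0382, -0.0349]
ee_rot: [-3.141, 0.003, -3.017]
ft_force: [-9.9, 0.3, 27.9]
gripper_width: 0.0151
```

Gripped at 15.1 mm. Lift, carry and turn it to lie along the long compartment (blade towards +y).

Request:
step_arm --pt "0 0 -0.01 0 0 0" --pt "0 0 -0.04 0 0 0" --pt "0 0 -0.08 0 0 0" --pt "0 0 -0.12 0 0 5" --pt "0 0 -0.12 0 0 14" --pt "0 0 -0.12 0 0 24" --pt "0 0 -0.12 0 0 34" --pt "0 0 -0.12 0 0 44" --pt "0 0 -0.12 0 0 54" --pt "0 0 -0.12 0 0 64"

```text
t: 19.4
ee_pos: [0.4498, 0.0382, 0.0852]
ee_rot: [3.139, 0.002, 2.143]
ft_force: [-0.3, 0.2, -1.3]
gripper_width: 0.0151
```

```bash
python3 -c "
from h import *
goal([.454,.281,.085],96)"
```

```text
t 19.4 ROW [0.2019 0.135  0.0003] [ 0.2  0.1 26.8] F [-0.3  0.2 -1.3] w 0.0151
```

Request:
step_arm --pt "0.035 0.023 0 0 0 5" --pt "0.07 0.047 0 0 0 10" --pt "0.11 0.074 0 0 0 16" --pt "0.15 0.1 0 0 0 22" --pt "0.185 0.124 0 0 0 26.5" --pt "0.202 0.135 0 0.2 0.1 26.8" --pt "0.202 0.135 0 0.2 0.1 26.8" --pt "0.202 0.135 0.04 0.2 0.1 26.8" --pt "0.202 0.135 0.07 0.2 0.1 26.8"

```text
t: 20.52
ee_pos: [0.4542, 0.2796, 0.0142]
ee_rot: [-3.141, -0.0, 1.675]
ft_force: [-0.6, -0.0, -0.2]
gripper_width: 0.0154
```

```bash
python3 - <<'E'
from h import *
o=env.get_obs(); s=save("wrist","pics/w10.png"); np.save("pics/o10.npy",o,allow_pickle=True); goal([.454,.281,-.03],96)
E
```

```text
t 20.57 ROW [0.0023 0.002  0.0406] [-0.3  0.1 -0. ] F [-1.8 -0.7 -5.1] w 0.0154
```

View pics/w10.png

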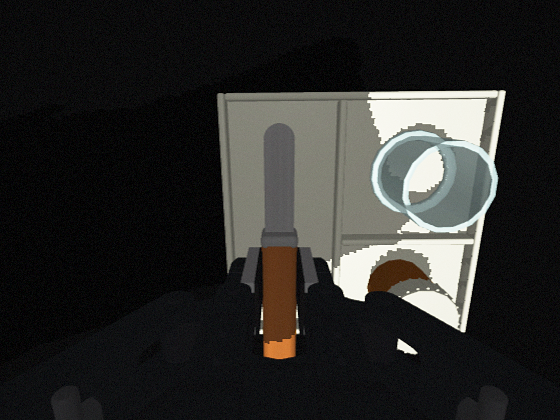

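The spatula is aligned with the long compartment, blade tip at (280,125), clear of the end wall at row 97. Lower it to the floor.

Request:
step_arm --pt "0.0015 0.0 0.015 0 0 0" --pt "0.0015 0.0 0.028 0 0 0" --pt "0.0015 0.0 0.037 0 0 0" --pt "0.0015 0.0 0.042 0 0 0" --pt "0.0015 0.0 0.044 0 0 0" --pt "0.0015 0.0 0.044 0 0 0"

```text
t: 21.32
ee_pos: [0.4522, 0.2801, -0.0318]
ee_rot: [-3.136, 0.002, 1.675]
ft_force: [-8.8, -5.1, 18.6]
gripper_width: 0.015
```

Request:
step_arm --pt "0 0 -0.001 0 0 0" --pt "0 0 -0.001 0 0 0" --pt "0 0 -0.001 0 0 0" --pt "0 0 -0.02 0 0 0" --pt "0 0 -0.06 0 0 0" --pt "0 0 -0.11 0 0 0" --pt "0 0 -0.15 0 0 0" --jaw -0.52

```text
t: 22.2
ee_pos: [0.4531, 0.2805, 0.12]
ee_rot: [-3.137, 0.001, 1.675]
ft_force: [-0.0, -0.5, -0.6]
gripper_width: 0.0204
```

```bash
python3 - <<'E'
from h import *
s=save("wrist","pics/w11.png"); goal([.52,.058,.14],180)
E
```

```text
t 22.25 ROW [-0.2291  0.0414 -0.0151] [  0.1   0.  -84. ] F [1.2 0.2 7.1] w 0.0206
```

Request:
step_arm --pt "-0.21 0.12 -0.02 0 0 5" --pt "-0.21 0.12 -0.02 0 0 5" --pt "-0.21 0.12 -0.02 0 0 5" --pt "-0.21 0.12 -0.02 0 0 5" --pt "-0.21 0.12 -0.02 0 0 5" --pt "-0.21 0.12 -0.02 0 0 5" --pt "-0.21 0.12 -0.02 0 0 5" --jaw 0.2

```text
t: 23.12
ee_pos: [0.5956, 0.0863, 0.1448]
ee_rot: [3.14, -0.001, 1.59]
ft_force: [-1.1, -0.2, 0.2]
gripper_width: 0.051
```

```bash
python3 - <<'E'
from h import *
o=env.get_obs(); s=save("wrist","pics/w12.png"); np.save("pics/o12.npy",o,allow_pickle=True)
a=cv2.imread("pics/w11.png"); cv2.imwrite("pics/v12.png",np.hstack([cv2.resize(a,(400,300)),cv2.resize(s["color"][:,:,::-1],(400,300))]))
goal([.5545,.058,-.015],90)
E
```

```text
t 23.18 ROW [-0.0277 -0.0419  0.1599] [ 0.1 -0.1  1.1] F [ 0.3 -0.5 -0.6] w 0.0513
```

View pics/v12.png

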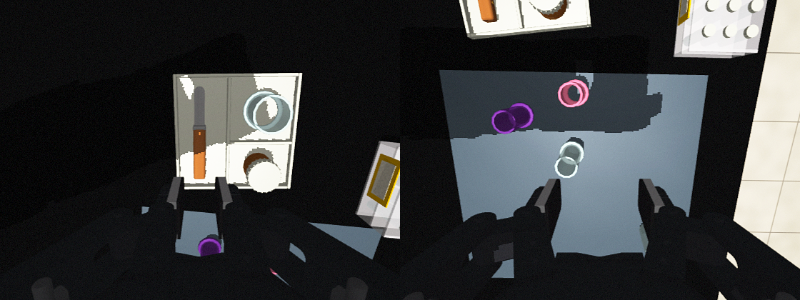

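Left pane: the gel kit is complete, with spatula at (199,140), wide donor at (267,110) and jar at (263,172). Right pane: the clear tall donor has foot at (571,154) and top at (567,168). Check its position.

```bash
python3 - <<'E'
from h import *
o=np.load("pics/o12.npy",allow_pickle=True).item(); s=np.load("pics/w12.npy",allow_pickle=True).item()
print(ray(s,(240,215),.005,o),ray(s,(234,235),.064,o))
E
```

```text
[0.55508141 0.05700912 0.005     ] [0.5567965  0.05669454 0.064     ]
```

Request:
step_arm --pt "-0.028 -0.0411 0.02 0 0 0" --pt "-0.028 -0.0411 0.05 0 0 0" --pt "-0.028 -0.0411 0.05 0 0 0" --pt "-0.028 -0.0411 0.09 0 0 0" --pt "-0.028 -0.0411 0.13 0 0 0" --pt "-0.028 -0.0411 0.15 0 0 0" --pt "-0.028 -0.0411 0.158 0 0 0" --pt "-0.028 -0.0411 0.16 0 0 0"

```text
t: 24.18
ee_pos: [0.556, 0.0581, -0.0143]
ee_rot: [3.139, -0.001, 1.59]
ft_force: [0.4, -0.1, 0.4]
gripper_width: 0.0516
```

Request:
step_arm --pt "0 0 0 0 0 0" --pt "0 0 0 0 0 0" --pt "0 0 0 0 0 0" --pt "0 0 0 0 0 0" --pt "0 0 0 0 0 0" --jaw -0.55 --squeeze 22

```text
t: 24.8
ee_pos: [0.5568, 0.0583, -0.0131]
ee_rot: [3.137, -0.002, 1.59]
ft_force: [-0.2, 0.4, 6.9]
gripper_width: 0.0281
```

Request:
step_arm --pt "0 0 -0.015 0 0 0" --pt "0 0 -0.05 0 0 0" --pt "0 0 -0.1 0 0 0" --pt "-0.04 -0.011 -0.11 0 0 0" --pt "-0.09 -0.025 -0.11 0 0 0" --pt "-0.14 -0.039 -0.11 0 0 0" --pt "-0.19 -0.053 -0.11 0 0 0" --pt "-0.24 -0.066 -0.11 0 0 0" --pt "-0.285 -0.08 -0.11 0 0 0" --pt "-0.285 -0.08 -0.11 0 0 0"

```text
t: 26.05
ee_pos: [0.481, -0.231, 0.097]
ee_rot: [3.136, -0.001, 1.587]
ft_force: [0.1, 1.1, -1.6]
gripper_width: 0.0278
```

```bash
python3 - <<'E'
from h import *
o=env.get_obs(); s=save("wrist","pics/w13.png"); np.save("pics/o13.npy",o,allow_pickle=True); goal([.468,-.29,.05],92)
E
```

```text
t 26.1 ROW [-0.0603 -0.0148  0.0467] [ 0.3 -0.1 -1. ] F [ 0.3  1.3 -0.2] w 0.0281
```

View pics/w13.png

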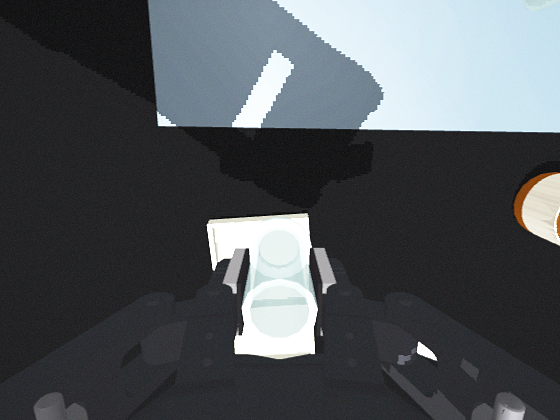

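The donor is held upright. The two-tray's +y corners are at (207,219) and (309,213).

```bash
python3 - <<'E'
from h import *
o=np.load("pics/o13.npy",allow_pickle=True).item(); s=np.load("pics/w13.npy",allow_pickle=True).item()
a,b=[ray(s,p,.013,o)[:2] for p in ((207,219),(309,213))]; e=b-a; n=np.array([e[1],-e[0]])/np.linalg.norm(e)
m=(a+b)/2; print(a,b,np.linalg.norm(e),np.degrees(np.arctan2(e[1],e[0])),"large ctr",m+n*.044,"tray ctr",m+n*.075,"narrow",m+n*.117)
E
```

```text
[ 0.41917651 -0.24735975] [ 0.50668371 -0.24068658] 0.0877612712396264 4.360852040570019 large ctr [ 0.46627577 -0.28789578] tray ctr [ 0.46863294 -0.31880604] narrow [ 0.47182653 -0.36068444]
```

Request:
step_arm --pt "-0.035 -0.01 0 0 0 0" --pt "-0.0568 -0.0154 0 0 0 0" --pt "-0.0568 -0.0154 0.01 0 0 0" --pt "-0.0568 -0.0154 0.045 0 0 0" --pt "-0.0568 -0.0154 0.075 0 0 0" --pt "-0.0568 -0.0154 0.093 0 0 0" --pt "-0.0568 -0.0154 0.102 0 0 0" --pt "-0.0568 -0.0154 0.106 0 0 0" --pt "-0.0568 -0.0154 0.1085 0 0 0" --pt "-0.0568 -0.0154 0.1085 0 0 0"

```text
t: 27.35
ee_pos: [0.4681, -0.2866, -0.0102]
ee_rot: [3.135, -0.001, 1.588]
ft_force: [-4.2, 4.5, 11.1]
gripper_width: 0.0281
```

On the floor with 11 N of contact. Release and rise.

Request:
step_arm --pt "0 0 0 0 0 0" --pt "0 0 0 0 0 0" --pt "0 0 0 0 0 0" --pt "0 0 0 0 0 0" --pt "0 0 -0.02 0 0 0" --pt "0 0 -0.06 0 0 0" --pt "0 0 -0.11 0 0 0" --pt "0 0 -0.16 0 0 0" --jaw 0.1

```text
t: 28.35
ee_pos: [0.4669, -0.2866, 0.1514]
ee_rot: [3.135, -0.001, 1.588]
ft_force: [1.0, 0.2, 0.7]
gripper_width: 0.0471
```

```bash
python3 - <<'E'
from h import *
s=save("wrist","pics/w14.png"); goal([.672,-.03,.14],92)
E
```

```text
t 28.4 ROW [0.2546 0.2072 0.0199] [ 0.8  0.3 -1. ] F [1.5 0.2 7.6] w 0.0469
```

Request:
step_arm --pt "0.255 0.207 0.01 0.4 0 0" --pt "0.255 0.207 0.01 0.4 0 0" --pt "0.255 0.207 0.01 0.4 0 0" --pt "0.255 0.207 0.01 0.4 0 0" --pt "0.255 0.207 0.01 0.4 0 0" --pt "0.255 0.207 0.01 0.4 0 0" --pt "0.255 0.207 0.01 0.4 0 0" --pt "0.255 0.207 0.01 0.4 0 0"

```text
t: 29.4
ee_pos: [0.6711, -0.0309, 0.1499]
ee_rot: [3.135, 0.005, 1.587]
ft_force: [-0.2, -0.0, -0.9]
gripper_width: 0.0467
```

```bash
python3 - <<'E'
from h import *
o=env.get_obs(); s=save("wrist","pics/w15.png"); np.save("pics/o15.npy",o,allow_pickle=True)
a=cv2.imread("pics/w14.png"); cv2.imwrite("pics/v15.png",np.hstack([cv2.resize(a,(400,300)),cv2.resize(s["color"][:,:,::-1],(400,300))]))
E
```

```text
(no output)
```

View pics/v15.png

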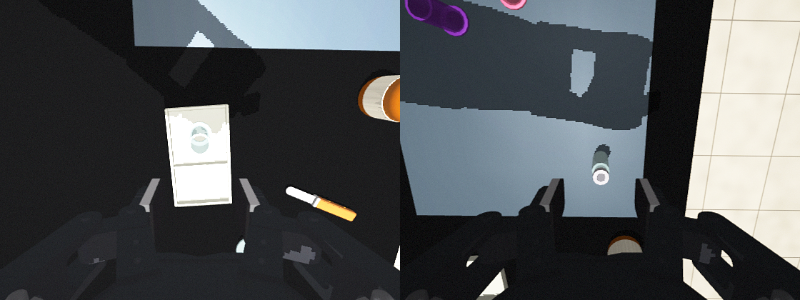

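Left pane: the tall donor stands in the large compartment at (200,137). Right pane: the vial cap is at (600,177), i.e. (280,248) in full pixels.

```bash
python3 - <<'E'
from h import *
o=np.load("pics/o15.npy",allow_pickle=True).item(); s=np.load("pics/w15.npy",allow_pickle=True).item()
hsv=cv2.cvtColor(s["color"],cv2.COLOR_RGB2HSV); m=((hsv[...,1]<35)&(hsv[...,2]>200)).astype(np.uint8); m=m[225:275,255:310]
c=max(cv2.findContours(m,0,2)[0],key=cv2.contourArea); (u,v),r=cv2.minEnclosingCircle(c); u+=255;v+=225
p=ray(s,(u,v),.075,o); print(u,v,r,p,ray(s,(u+r,v),.075,o)[0]-p[0]); goal([p[0],p[1],-.02],91)
E
```

```text
Traceback (most recent call last):
KeyError: 'color'
```

```bash
python3 - <<'E'
from h import *
o=np.load("pics/o15.npy",allow_pickle=True).item(); s=np.load("pics/w15.npy",allow_pickle=True).item()
hsv=cv2.cvtColor(cv2.imread("pics/w15.png"),cv2.COLOR_BGR2HSV); m=((hsv[...,1]<35)&(hsv[...,2]>200)).astype(np.uint8); m=m[225:275,255:310].copy()
c=max(cv2.findContours(m,0,2)[0],key=cv2.contourArea); (u,v),r=cv2.minEnclosingCircle(c); u+=255;v+=225
p=ray(s,(u,v),.075,o); print(u,v,r,p,ray(s,(u+r,v),.075,o)[0]-p[0]); goal([p[0],p[1],-.02],91)
E
```

```text
280.90625 248.65625 11.40742015838623 [ 0.67324119 -0.07051895  0.075     ] 0.009742759015478164
t 29.45 ROW [-0.0387  0.0003  0.1703] [ 0.4  0.3 -0.1] F [-1.  -0.2  0. ] w 0.0469
```

Request:
step_arm --pt "-0.0387 0 0.01 0.3 0.3 0" --pt "-0.0387 0 0.03 0.3 0.3 0" --pt "-0.0387 0 0.05 0.3 0.3 0" --pt "-0.0387 0 0.1 0.3 0.3 0" --pt "-0.0387 0 0.14 0.3 0.3 0" --pt "-0.0387 0 0.16 0.3 0.3 0" --pt "-0.0387 0 0.17 0.3 0.3 0" --pt "-0.0387 0 0.17 0.3 0.3 0"

```text
t: 30.45
ee_pos: [0.6732, -0.0705, -0.0192]
ee_rot: [3.139, -0.0, 1.586]
ft_force: [0.3, -0.1, 0.2]
gripper_width: 0.0468
```

Request:
step_arm --pt "0 0 0 0 0 0" --pt "0 0 0 0 0 0" --pt "0 0 0 0 0 0" --pt "0 0 0 0 0 0" --pt "0 0 0 0 0 0" --jaw -0.65 --squeeze 22

```text
t: 31.08
ee_pos: [0.674, -0.0705, -0.0176]
ee_rot: [3.137, 0.0, 1.586]
ft_force: [-1.3, 0.3, 6.6]
gripper_width: 0.0225
```

Request:
step_arm --pt "0 0 -0.015 0 0 0" --pt "0 0 -0.05 0 0 0" --pt "0 0 -0.1 0 0 0" --pt "-0.03 -0.02 -0.13 0 0 0" --pt "-0.07 -0.05 -0.13 0 0 0" --pt "-0.11 -0.08 -0.13 0 0 0" --pt "-0.15 -0.11 -0.13 0 0 0" --pt "-0.19 -0.137 -0.13 0 0 0" --pt "-0.23 -0.165 -0.13 0 0 0" --pt "-0.265 -0.19 -0.13 0 0 0"

```text
t: 32.33
ee_pos: [0.4866, -0.34, 0.113]
ee_rot: [3.136, 0.001, 1.586]
ft_force: [0.7, 0.2, -0.4]
gripper_width: 0.0223
```

```bash
python3 -c "
from h import *
goal([.472,-.363,-.0146],91)"
```

```text
t 32.33 ROW [-0.0226 -0.0157  0.1276] [ 0.3  0.1 -0.1] F [ 0.7  0.2 -0.4] w 0.0223
```

Request:
step_arm --pt "-0.0226 -0.0157 0 0 0 0" --pt "-0.0226 -0.0157 0.005 0 0 0" --pt "-0.0226 -0.0157 0.04 0 0 0" --pt "-0.0226 -0.0157 0.08 0 0 0" --pt "-0.0226 -0.0157 0.105 0 0 0" --pt "-0.0226 -0.0157 0.117 0 0 0" --pt "-0.0226 -0.0157 0.123 0 0 0" --pt "-0.0226 -0.0157 0.127 0 0 0" --pt "-0.0226 -0.0157 0.129 0 0 0" --pt "-0.0226 -0.0157 0.129 0 0 0"

```text
t: 33.58
ee_pos: [0.4725, -0.3633, -0.0146]
ee_rot: [3.135, 0.002, 1.586]
ft_force: [-2.5, 2.8, 8.1]
gripper_width: 0.0222
```

Contact on the floor. Release, rise and take a check picture.

Request:
step_arm --pt "0 0 0 0 0 0" --pt "0 0 0 0 0 0" --pt "0 0 0 0 0 0" --pt "0 0 0 0 0 0" --pt "0 0 -0.02 0 0 0" --pt "0 0 -0.06 0 0 0" --pt "0 0 -0.12 0 0 0" --pt "0 0 -0.18 0 0 0" --pt "0 0 -0.22 0 0 0" --jaw 0.1

```text
t: 34.7
ee_pos: [0.4712, -0.363, 0.2102]
ee_rot: [3.132, 0.005, 1.586]
ft_force: [-0.7, 0.1, -1.5]
gripper_width: 0.0468
```

Request:
step_arm --pt "0.16 -0.07 0 0 0 0" --pt "0.16 -0.07 0 0 0 0" --pt "0.16 -0.07 0 0 0 0" --pt "0.16 -0.07 0 0 0 0" --pt "0.16 -0.07 0 0 0 0"

```text
t: 35.33
ee_pos: [0.3991, -0.2044, 0.2098]
ee_rot: [3.13, 0.006, 1.586]
ft_force: [-0.7, 0.2, 0.2]
gripper_width: 0.0469
```

```bash
python3 - <<'E'
from h import *
s=save("scene","pics/s9.png"); t=save("top","pics/t9.png"); w=save("wrist","pics/w16.png")
f=lambda a,w,h:cv2.resize(a,(w,h),interpolation=cv2.INTER_CUBIC)
A=s["color"][:,:,::-1]; T=t["color"][130:300,90:460,::-1]
cv2.imwrite("pics/v16.png",np.vstack([f(T,800,330),np.hstack([f(A[130:200,220:325],400,270),f(A[270:400,370:530],400,270)])]))
E
```

```text
(no output)
```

View pics/v16.png

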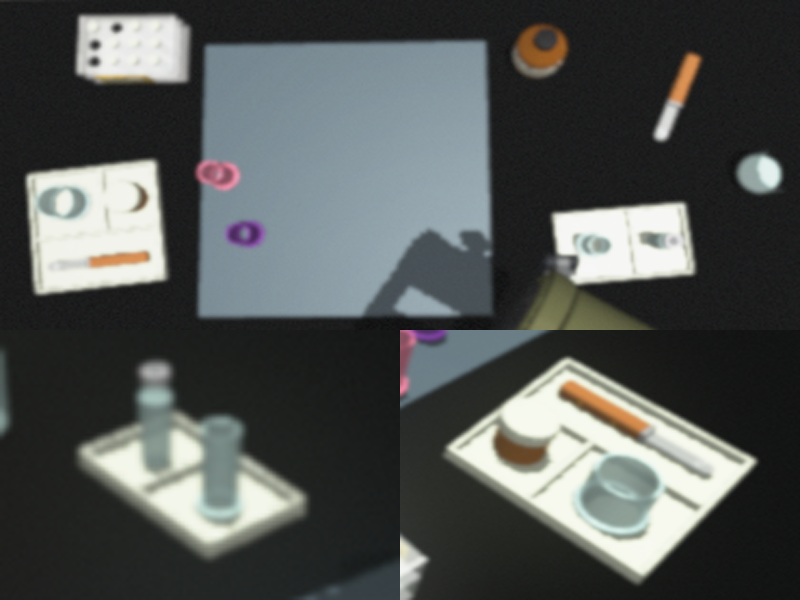

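All five items are in their compartments: glassware upright, spatula flat, bystanders and look-alikes where they were. Handing in.

```bash
python3 -c "
from bench import env
print(env.sign_off())"
```

```text
the job is handed in; nothing more can be done
None
```

Both kits are made up and handed in at about 35.5 s of the 128 s allowed. I placed them in the order asked: wide donor, gel jar and spatula in the three-compartment tray, then tall donor and vial in the two-compartment tray.

**Last checks:** the final top and scene pictures show all the glassware standing upright and the spatula lying flat, each in its own compartment. The vial rack, bottle, beaker, pink and purple look-alikes and the second spatula look unmoved, by eye. The gripper was open and clear of everything, and the highest wrist force I read was about 28 N, while gripping the spatula.

**What disagreed:** the fingertips turned out to sit about 35–40 mm behind the reported TCP, not at it. Because of that, the first grasp on the wide donor closed above its rim without touching it. I opened, went lower in small steps watching the force, and every later grip stopped within 2 mm of the expected width. The tray position estimates from different views differed by 3–5 mm, which is within the room in the compartments.

I viewed 13 pictures by my count.

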